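Hang the washed sample bottle on the dryer

ROBOT

A 7-joint arm with a two-finger parallel gripper is mounted at the origin on the work surface. World frame = base frame: x ahead of the robot, y to its left, z up, the work surface at z = 0. Lengths are in mm, angles in rad, forces in N, time in s.
With the tool pointing down it reaches from about 425 to 950 mm from the base axis. Payload 4.7 kg.
Tool frame: the origin (TCP) lies on the mounting face of the last link; the fingertips stand 182 mm ahead of it and the grasp point (between the pads) lies 164 mm ahead of it; z points along the fingers, y is the line along which they close (so a half turn about z gives the same grasp; the last joint's range is limited). The gripper opens to 87 mm and grips with 3 to 60 N. Pads are 19 mm wide; open, the fingers measure 117 mm over their backs; the gripper's body (75 mm by 190 mm) begins 51 mm behind the grasp point.
Start: joints at [1.242, 0.469, -0.049, 1.532, 0.024, 1.141, -0.082], TCP at [199.383, -644.885, 404.773] pointing down, gripper open.
Joint ranges: [-2.59, 2.59], [-0.33, 1.99], [-1.39, 1.29], [0.1, 2.45], [-1.04, 4.18], [0.21, 1.99], [-2.66, 2.66]. Speed limits (rad/s): [2.57, 2.57, 3.14, 3.14, 3.14, 3.14, 3.14].

INTERFACE

Orientations are given as a rotation vector (axis times angle).
In Python, from cell import r gives the robot as it stands. The module is installed in compiled form; this text tells all that it offers.
- The arm moves only by the tool play_rows, never from a script. Its argument "moves" is a list of rows, each a list of 4 numbers: the shift along the tool's x, y, z in units of 50 mm (1.0 is 50 mm), then the turn about the tool's z in units of 6 degrees (1.0 is 6 degrees). A call has 1 to 8 rows; each row is the pose to reach, as a shift and turn from the pose commanded when the call began, along the tool's axes at that moment; what a row does not reach only later rows make up. A row lasts 1/10 s, in which the tool goes at most 50 mm and 8.59 degrees, less where a joint would pass 70% of its speed; a pose out of reach is approached as far as the arm can. A call with a gripper value outside its range is refused whole. "fingers" is the opening, from -1 (shut) to 1 (fully open), set as the call begins (left out, the last holds). The fingers move at their own pace and stop on an object; "newtons" is the grip in N (left out, the last holds). Time passes only in rows, so rows that repeat a pose let the fingers close. It gives the time, the measured TCP pose, the force, the opening and the grip force at its end, in the units of the state.
- r.observe(): the state, without advancing time (a new reading comes with each control period).
- r.capture(name): name is "side" or "top"; returns a dict with "pixels" (420x560x3 uint8, red, green, blue), "fx", "fy", "cx", "cy" (pixels), "R" (3x3) and "t" (3): a world point X has camera coordinates R X + t. Camera axes: x right, y down, z forward; pixel columns grow to the right and rows downward; lengths in mm; the calibration is good to about 2 mm. A picture is of the moment at which its call begins. There is no depth.
- r.finish_job(): hands the job in; it is judged then, once.
The state is a dict: "clock": time; "joints": joint angles; "qd": joint speeds; "effort": joint torques, N m; "tool_pos": TCP position; "eef_rot": TCP orientation; "wrist_force": force on the tool from outside, world axes, zero at the start; "ft_torque": the same for the moment, N m; "grip_width": finger opening in mm; "grasp_force": force on a finger pad.
Only numpy, scipy, OpenCV 4.12 (cv2) and the standard library are available. Lean on these libraries where they do the work, as an engineer would, in place of code of your own. Each camera call takes 0.05 s, during which the arm holds its last target. There are 200 camera calls.

TASK

Take the white sample bottle from the sloping wire cradle, turn it upside down and lower it over the free peg of the bottle dryer until its rim rests fully on the blue ribs, without dropping it, and let go. Then turn the dryer's timer knob clockwise until its white pointer line stands at the red mark. Leave everything else where it is.

Things in the scene. Friction and masses are not known exactly. Their poses are not given: they have to be found in the camera images.
- bottle_center (a point): centre (half-way up, on the axis) of the washed sample bottle to be handled: a straight white plastic tube-shaped bottle, 44 mm outside diameter, 130 mm long, 3 mm wall, closed flat bottom, wide open mouth (38 mm bore) with a blue band round the mouth end, about 80 g. Its z axis runs along the bottle from the bottom to the mouth. At the start it lies in the wire cradle with the mouth away from the robot and 45 degrees downhill, centre 90 mm above the table
- bottle_rim (a point): centre of the mouth of that bottle, in the plane of the rim, 65 mm from its centre; same axes
- cradle: fixed draining cradle: 200 x 100 mm blue drip tray on the table with two steel wire V-saddles that touch the bottle from below 46 mm either side of its centre (nothing stands beside or above the bottle, and the 80 mm of bottle between the saddles is free) and a wire stop in front of the lower part of the rim. Origin: centre of the tray's underside, on the table; x: the horizontal direction in which the bottle's mouth points
- freepeg_seat (a point): free drying peg on the dryer: centre, at the height of the top of the four blue ribs (70 mm above the table, 10 mm above the dryer's deck) on which the rim rests. The steel peg stands upright through this point, 26 mm in diameter, its tapered tip 70 mm above this point. Axes as the dryer's
- dryer: fixed white bottle dryer, a box 150 mm (x) by 420 mm (y) by 60 mm high on the table; origin: centre of its underside on the table. On its deck stand two equal pegs, at y = 0 and y = -140 mm (x = 0), one free, the other under the dried bottle, and the timer knob at y = +135 mm
- dried_center (a point): centre of an amber bottle of the same size already upside down on the dryer's other peg (bystander, loose); its top is 200 mm above the table
- timer_grip (a point): timer knob: point on its upright axis at the height to grip (97 mm above the table, 7 mm below its top). Black disc 48 mm wide with a bar grip on top, 46 mm long, 14 mm thick and 32 mm high; the bar lies along this point's x, and the white pointer line lies on its -x half
- timer (a joint): angle of the timer knob (rad), growing clockwise seen from above; at 0 the pointer points along the dryer's -x, at 1.20 it stands at the red mark; it turns from 0 to 2.4, against light friction (0.06 N m), and stays where it is left
- burner: small glass spirit burner, 72 mm wide, 86 mm tall (bystander, loose); origin: centre of its underside
- matchbox: matchbox lying flat, 55 x 36 x 16 mm (bystander, loose); origin: centre of its underside
- dishes: stack of three shallow round dishes, 90 mm wide, 41 mm tall (bystander, loose); origin: centre of its underside
- beaker: little clear glass cup, 52 mm wide, 55 mm tall (bystander, loose); origin: centre of its underside
- reagent: clear bottle with blue cap, 60 mm wide, 130 mm tall (bystander, loose); origin: centre of its underside
Not all that is in view belongs to the job. Leave any pink or yellow look-alike of the part that bears bottle_center alone. There is more than one size of the part that bears dried_center; the job needs the middle-sized.

How it is judged:
By the outcome, as a careful person would: the job done as asked, in the order asked, and still so for the second after the job is handed in, with the robot touching nothing.
It also fails if it takes over 72 s, if anything falls off the work surface, if the arm or the gripper's body presses on something with over 40 N, if the wrist force passes 120 N, or if a joint passes its speed limit or range.

## Working session

There is one attempt and no reset: what is moved stays moved. The work goes in short steps, Python scripts to look and compute and a tool call to move; the robot and the scene stay as the last step left them, time stands still between calls to the robot, and variables do not carry over. Pictures are saved under pics/ and viewed, at most 10 in all, crops included, and the job is handed in when it is done.

Besides the shell and the picture viewer there is one more tool, called by a JSON object that holds its "api" and its "payload". play_rows: Moves the arm, as the interface text tells. Its arguments: {"type":"object","properties":{"moves":{"type":"array"},"fingers":{"type":"number"},"newtons":{"type":"number"}},"required":["moves"]}

```bash
mkdir -p pics; cat > h.py <<'E'
import numpy as np, cv2
from cell import r
from scipy.spatial.transform import Rotation as Ro
def cap(n):
    c=r.capture(n); c['R']=np.array(c['R']).reshape(3,3); c['t']=np.array(c['t']).ravel(); c['pixels']=np.array(c['pixels'],dtype=np.uint8); return c
def save(c,f,box=None,s=1):
    im=c['pixels']
    if box: im=im[box[1]:box[3],box[0]:box[2]]
    im=cv2.resize(im,None,fx=s,fy=s,interpolation=cv2.INTER_CUBIC); cv2.imwrite('pics/'+f,im[:,:,::-1])
def ray(c,u,v):
    d=c['R'].T@np.array([(u-c['cx'])/c['fx'],(v-c['cy'])/c['fy'],1]); return -c['R'].T@c['t'],d/np.linalg.norm(d)
def plane(c,u,v,z):
    o,d=ray(c,u,v); return o+d*(z-o[2])/d[2]
def two(c1,p1,c2,p2):
    o1,d1=ray(c1,*p1);o2,d2=ray(c2,*p2)
    s=np.linalg.lstsq(np.c_[d1,-d2],o2-o1,rcond=None)[0]; a=o1+s[0]*d1;b=o2+s[1]*d2
    return (a+b)/2,np.linalg.norm(a-b)
def proj(c,X):
    p=c['R']@np.array(X)+c['t']; return np.array([c['fx']*p[0]/p[2]+c['cx'],c['fy']*p[1]/p[2]+c['cy']])
E
python3 - <<'E'
from h import *
import pickle
for n in('top','side'):
    c=cap(n); save(c,n+'0.png',s=1.42); pickle.dump(c,open(n+'0.pkl','wb')); print(n,c['fx'],c['cx'],c['cy'],-c['R'].T@c['t'],c['R'].round(2).tolist())
print(r.observe())
E
```

```text
top 454.93949235418137 289.55183699746686 201.94926834440025 [ 263.16297374   13.45973    1608.74055199] [[-0.06, -1.0, -0.0], [-0.98, 0.06, -0.2], [0.2, -0.01, -0.98]]
side 462.6230696327018 283.3689495850483 211.76516684386445 [ 527.99814601 -802.92633536  998.08358098] [[1.0, -0.03, 0.01], [-0.02, -0.75, -0.67], [0.03, 0.67, -0.75]]
{'clock': 0.1, 'joints': array([ 1.2420737 ,  0.46939895, -0.04861392,  1.53353376,  0.02410961,
        1.14099665, -0.08231559]), 'qd': array([-7.89600251e-05, -2.43570766e-03, -6.54157465e-04, -1.66728740e-03,
       -9.22363161e-04, -7.67480508e-04,  1.26494533e-04]), 'effort': array([ 4.71987696e-04, -5.09168243e+01, -8.14144104e-02, -2.36830634e+01,
       -6.14890829e-02,  3.44259606e-02,  5.86704300e-05]), 'tool_pos': array([ 199.33497814, -644.68556501,  403.79565876]), 'eef_rot': array([-3.10464775e+00, -4.68993142e-01,  5.02329939e-04]), 'wrist_force': array([-0.25711263, -0.5206589 , -0.04768371]), 'ft_torque': array([0.0492945 , 0.00174683, 0.0165338 ]), 'grasp_force': 0.0, 'grip_width': 87.2827869569944}
```

View pics/top0.png

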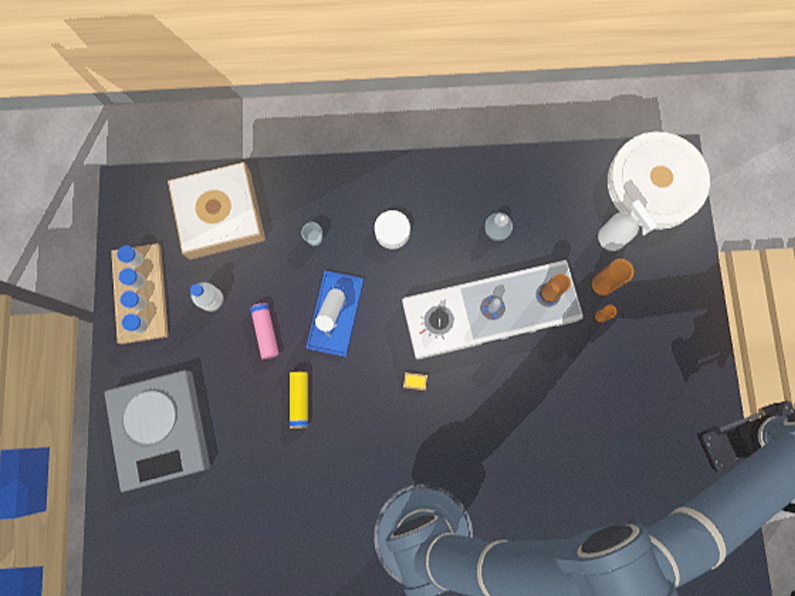

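View pics/side0.png

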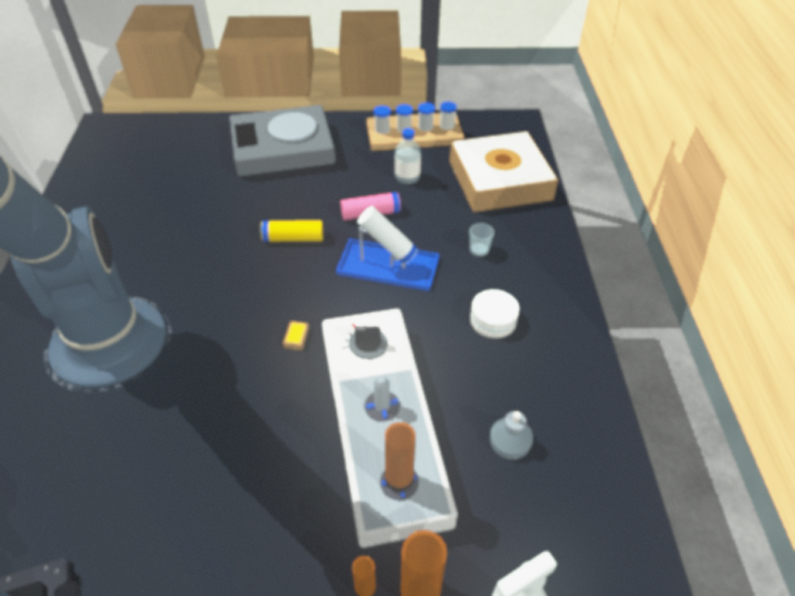

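The top view shows the white bottle in the blue cradle at (330,310), with a pink look-alike at (264,330) and a yellow one at (299,400). The white one fits the description: it is white, with a blue band, in the cradle. The dryer has its knob at (438,320), its free peg at (491,307) and an amber bottle on the other peg at (555,290). The side view agrees: bottle (387,235), knob (367,338), peg (381,397). The other two ambers, large (612,277) and small (606,313), are off the dryer. I'll enlarge both views to confirm.

```bash
python3 - <<'E'
from h import *
import pickle
T=pickle.load(open('top0.pkl','rb'));S=pickle.load(open('side0.pkl','rb'))
save(T,'tc.png',(210,180,410,260),4); save(S,'sc.png',(220,135,330,305),3.5)
E
```

```text
(no output)
```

View pics/tc.png

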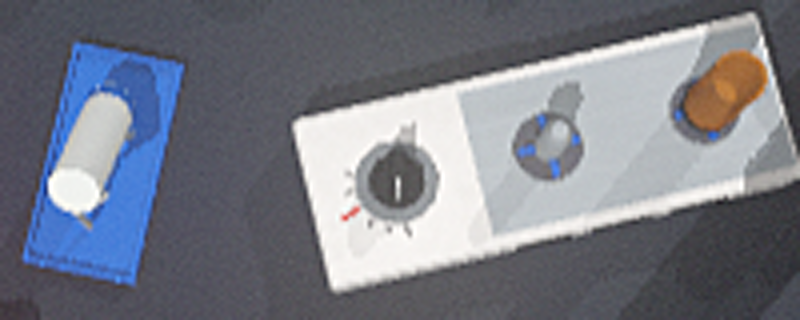

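View pics/sc.png

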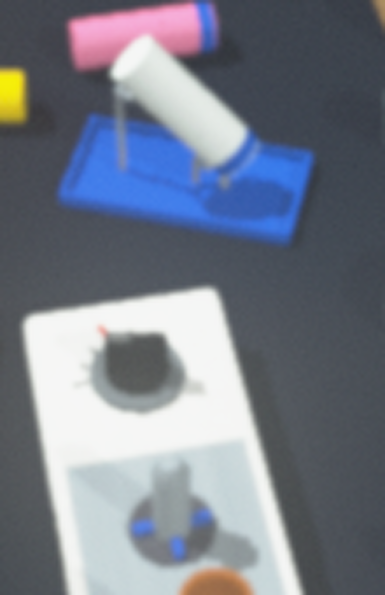

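The crops confirm it. The white bottle with the blue mouth band lies on the saddles, with its closed end at (73,190) in the top crop, and the tray's corners are at (75,42), (185,65), (135,285) and (23,262). The knob's white line points straight down at (398,187), the red mark is at (349,213), and the peg ribs centre on (548,146).

```bash
python3 - <<'E'
from h import *
import pickle
T=pickle.load(open('top0.pkl','rb'));S=pickle.load(open('side0.pkl','rb'))
np.set_printoptions(precision=1,suppress=True)
def big(m,box):
    k=np.zeros_like(m);k[box[1]:box[3],box[0]:box[2]]=m[box[1]:box[3],box[0]:box[2]]
    n,l,st,ce=cv2.connectedComponentsWithStats(k.astype(np.uint8)); i=1+np.argmax(st[1:,4]); return l==i,st[i],ce[i]
def hsv(c): return cv2.cvtColor(c['pixels'],cv2.COLOR_RGB2HSV)
def rect_on(c,m,z):
    p=cv2.findContours(m.astype(np.uint8),0,1)[0]; p=cv2.convexHull(max(p,key=len)).reshape(-1,2)
    w=np.array([plane(c,u,v,z)[:2] for u,v in p],np.float32); return cv2.minAreaRect(w),w
for n,c,bt,bd in(('top',T,(212,185,260,255),(275,180,412,256)),('side',S,(230,140,315,208),(220,210,330,390))):
    h=hsv(c); blue=(h[...,0]>100)&(h[...,0]<125)&(h[...,1]>140)&(h[...,2]>50)
    m,st,ce=big(blue,bt); m=cv2.morphologyEx(m.astype(np.uint8),cv2.MORPH_CLOSE,np.ones((25,25)))
    print(n,'tray',rect_on(c,m,4)[0])
    wh=(h[...,1]<60)&(h[...,2]>120)
    m,st,ce=big(wh,bt); print('bottle px',st,ce,)
    p=np.argwhere(m)[:,::-1].astype(float); e=np.linalg.eigh(np.cov(p.T)); print('axis',e[1][:,1],cv2.minAreaRect(p.astype(np.float32)))
    wh=(h[...,1]<70)&(h[...,2]>110)
    m,st,ce=big(wh,bd); print('dryer',rect_on(c,m,60)[0],st)
C=lambda x,y:(x/4+210,y/4+180); Q=lambda x,y:(x/3.5+220,y/3.5+135)
print('tray corners',[plane(T,*C(*p),6)[:2] for p in((75,42),(185,65),(135,285),(23,262))])
print('dryer corners',[plane(T,*C(*p),60)[:2] for p in((295,120),(755,14),(333,285))])
print('ribs',plane(T,*C(548,146),64), plane(S,*Q(173,527),64))
print('pegtip',two(T,C(560,132),S,Q(171,462)))
print('knob disc',plane(T,*C(397,181),72),plane(S,*Q(139,375),72))
print('red',plane(T,*C(349,213),60),plane(S,*Q(102,331),60))
print('line',plane(T,*C(398,176),104),plane(T,*C(398,198),104))
print('bottom disc',two(T,C(73,190),S,Q(132,62)))
E
```

```text
top tray ((542.2932739257812, 192.23915100097656), (101.77030181884766, 203.9307861328125), 74.85942077636719)
bottle px [222 203  21  34 389] [232.1 218.4]
axis [-0.4  0.9] ((232.8000030517578, 218.9000244140625), (14.758047103881836, 32.199378967285156), 26.56505012512207)
dryer ((519.4902954101562, -196.1285858154297), (156.7353973388672, 420.7490234375), 10.00625228881836) [ 283  183  128   71 4862]
side tray ((544.3564453125, 198.69049072265625), (122.93553924560547, 206.47845458984375), 74.42756652832031)
bottle px [251 145  40  38 712] [270.2 163.1]
axis [-0.8 -0.7] ((270.0491638183594, 164.0409698486328), (42.89236068725586, 20.229827880859375), 39.80556869506836)
dryer ((525.6666870117188, -208.59194946289062), (157.11241149902344, 442.2637634277344), 10.033255577087402) [ 226  216   97  170 9356]
tray corners [array([651.3, 212.7]), array([624.2, 114.3]), array([428.7, 166.7]), array([454.7, 264.6])]
dryer corners [array([557.8,  17.8]), array([ 628.8, -389.9]), array([413.4,  -6.5])]
ribs [ 521.6 -198.4   64. ] [ 527.1 -202.4   64. ]
pegtip (array([ 523.8, -199.1,  134.3]), np.float64(5.707703701038209))
knob disc [497.6 -66.2  72. ] [504.3 -77.8  72. ]
red [474.1 -23.9  60. ] [476.3 -25.8  60. ]
line [496.8 -65.6 104. ] [478.3 -64.4 104. ]
bottom disc (array([498.8, 203.6, 125.2]), np.float64(2.7156030773613247))
```

```bash
cat >> h.py <<'E'
def delta(tx,ty,tz,yaw):
    o=r.observe(); R=Ro.from_rotvec(o['eef_rot']).as_matrix(); d=R.T@(np.array([tx,ty,tz])-o['tool_pos'])/50
    y=np.degrees(np.arctan2(R[1,0],R[0,0])); print('t',round(o['clock'],2),'pos',o['tool_pos'].round(1),'yaw',y.round(1),'tilt',R[2].round(3),'units',d.round(2),'turn',(((y-yaw+180)%360-180)/6).round(2),'w',round(o['grip_width'],1),'F',o['wrist_force'].round(1),'g',round(o['grasp_force'],1))
E
python3 - <<'E'
from h import *
import pickle
T=pickle.load(open('top0.pkl','rb'));S=pickle.load(open('side0.pkl','rb'))
h=np.array([.966,-.259,0]);a=(h-[0,0,1])*.7071;c=np.array([542,190.5,90])
for n,C in(('top',T),('side',S)):
    for p in(-65,0,45,65): print(n,p,proj(C,c+a*p).round(1))
delta(500,-250,440,-15)
E
```

```text
top -65 [228.1 226.9]
top 0 [233.  215.8]
top 45 [236.2 208.6]
top 65 [237.6 205.5]
side -65 [256.7 150.2]
side 0 [272.6 164.9]
side 45 [283.1 174.7]
side 65 [287.7 179. ]
t 0.1 pos [ 199.3 -644.7  403.8] yaw 17.2 tilt [-0.    -0.002 -1.   ] units [ 8.08 -5.77 -0.71] turn 5.36 w 87.3 F [-0.3 -0.5 -0. ] g 0.0
```

{"api": "play_rows", "payload": {"moves": [[2, -1, -0.7, 0.5], [4, -2.5, -0.7, 1], [6, -3.5, -0.7, 2], [7.8, -4.8, -0.7, 3], [7.8, -4.8, -0.7, 4], [7.8, -4.8, -0.7, 5], [7.8, -4.8, -0.7, 5.4], [7.8, -4.8, -0.7, 5.4]], "fingers": 1}}

```text
clock: 0.9
tool_pos: [462.3, -344.9, 437.3]
eef_rot: [3.114, -0.417, -0.001]
wrist_force: [1.2, -1.2, -0.1]
grip_width: 86.8
grasp_force: 0.0
```

```bash
python3 -c "
from h import *
delta(523,195.5,440,-15)"
```

```text
t 0.9 pos [ 462.3 -344.9  437.3] yaw -15.3 tilt [-0.  0. -1.] units [ -1.68 -10.75  -0.05] turn -0.04 w 86.8 F [ 1.2 -1.2 -0.1] g 0.0
```

{"api": "play_rows", "payload": {"moves": [[0, -2, 0, 0], [0, -3, 0, 0], [-1, -5, 0, 0], [-1, -6, 0, 0], [-1, -7, 0, 0], [-1.5, -9, 0, 0], [-1.5, -9, 0, 0], [-1.5, -9, 0, 0]]}}

```text
clock: 1.7
tool_pos: [502.8, 50.8, 437.3]
eef_rot: [3.113, -0.416, -0.0]
wrist_force: [1.9, -0.7, 0.0]
grip_width: 86.8
grasp_force: 0.0
```

{"api": "play_rows", "payload": {"moves": [[0, 0, 0, 0], [0, 0, 0, 0], [0, 0, 0, 0]]}}

```text
clock: 2.0
tool_pos: [503.2, 47.5, 437.0]
eef_rot: [3.112, -0.419, -0.001]
wrist_force: [0.2, 0.7, -0.4]
grip_width: 87.3
grasp_force: 0.0
```

```bash
python3 -c "
from h import *
delta(523,195.5,274,-15)"
```

```text
t 2.0 pos [503.2  47.5 437. ] yaw -15.3 tilt [-0.001  0.001 -1.   ] units [-0.4  -2.96  3.26] turn -0.06 w 87.3 F [ 0.2  0.7 -0.4] g 0.0
```

{"api": "play_rows", "payload": {"moves": [[-0.4, -1, 0, 0], [-0.4, -2, 0, 0], [-0.4, -2.96, 0, 0], [-0.4, -2.96, 1, 0], [-0.4, -2.96, 1.8, 0], [-0.4, -2.96, 2, 0], [-0.4, -2.96, 2, 0], [-0.4, -2.96, 2, 0]]}}

```text
clock: 2.8
tool_pos: [523.9, 196.3, 339.1]
eef_rot: [-3.112, 0.419, -0.004]
wrist_force: [-0.4, 0.7, -0.1]
grip_width: 87.0
grasp_force: 0.0
```

```bash
python3 - <<'E'
from h import *
delta(523,195.5,274,-15)
T=cap('top');S=cap('side')
a=cv2.resize(T['pixels'][170:270,200:300],(500,500),interpolation=2)
b=cv2.resize(S['pixels'][60:210,200:350],(500,500),interpolation=2)
cv2.imwrite('pics/pre.png',cv2.resize(np.hstack([a,b]),(800,400))[:,:,::-1])
E
```

```text
t 2.8 pos [523.9 196.3 339.1] yaw -15.3 tilt [ 0.003 -0.002 -1.   ] units [-0.02  0.02  1.3 ] turn -0.06 w 87.0 F [-0.4  0.7 -0.1] g 0.0
```

View pics/pre.png

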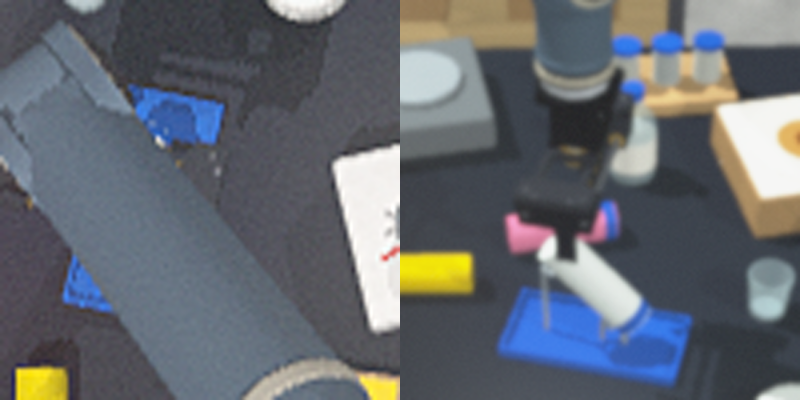

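The side crop shows the open gripper directly above the upper half of the bottle, with the near finger at (567,245) and both fingers straddling it. I'll go down and close.

{"api": "play_rows", "payload": {"moves": [[0, 0, 0.6, 0], [0, 0, 1, 0], [0, 0, 1.3, 0], [0, 0, 1.3, 0], [0, 0, 1.3, 0]]}}

```text
clock: 3.4
tool_pos: [523.3, 197.2, 273.4]
eef_rot: [-3.113, 0.416, -0.002]
wrist_force: [0.1, 1.0, 1.3]
grip_width: 87.0
grasp_force: 0.0
```

{"api": "play_rows", "payload": {"moves": [[0, 0, 0, 0], [0, 0, 0, 0], [0, 0, 0, 0], [0, 0, 0, 0], [0, 0, 0, 0], [0, 0, 0, 0], [0, 0, 0, 0], [0, 0, 0, 0]], "fingers": -0.4, "newtons": 6}}

```text
clock: 4.2
tool_pos: [522.6, 195.3, 272.3]
eef_rot: [3.11, -0.417, -0.002]
wrist_force: [-2.1, -4.1, 4.4]
grip_width: 44.4
grasp_force: 6.0
```

```bash
python3 -c "
from h import *
delta(523,195.5,274,-15)"
```

```text
t 4.2 pos [522.6 195.3 272.3] yaw -15.3 tilt [-0.001  0.004 -1.   ] units [ 0.01 -0.01 -0.03] turn -0.05 w 44.4 F [-2.1 -4.1  4.4] g 6.0
```

{"api": "play_rows", "payload": {"moves": [[0, 0, -0.1, 0], [0, 0, -0.4, 0], [0, 0, -0.8, 0], [0, 0, -1.2, 0], [0, 0, -1.7, 0], [0, 0, -2.2, 0], [0, 0, -2.7, 0], [0, 0, -3, 0]]}}

```text
clock: 5.0
tool_pos: [522.8, 198.0, 425.9]
eef_rot: [-3.111, 0.414, -0.006]
wrist_force: [0.5, 0.2, -2.0]
grip_width: 44.6
grasp_force: 6.0
```

{"api": "play_rows", "payload": {"moves": [[0, 0, 0, 0], [0, 0, 0, 0], [0, 0, 0, 0], [0, 0, 0, 0]], "newtons": 3}}

```text
clock: 5.4
tool_pos: [522.6, 196.8, 421.3]
eef_rot: [3.113, -0.416, -0.003]
wrist_force: [0.2, 1.0, -0.9]
grip_width: 44.6
grasp_force: 3.0
```

```bash
cat >> h.py <<'E'
def pair(f,ub,sb):
    T=cap('top');S=cap('side')
    g=lambda c,b:cv2.resize(c['pixels'][b[1]:b[3],b[0]:b[2]],(400,400),interpolation=2)
    cv2.imwrite('pics/'+f,np.hstack([g(T,ub),g(S,sb)])[:,:,::-1]); return T,S
E
python3 - <<'E'
from h import *
import pickle
delta(523,195.5,450,-15)
T,S=pair('lift.png',(170,150,310,290),(200,40,350,190))
pickle.dump(S,open('s_lift.pkl','wb'))
E
```

```text
t 5.4 pos [522.6 196.8 421.3] yaw -15.2 tilt [-0.002  0.001 -1.   ] units [ 0.01  0.02 -0.57] turn -0.04 w 44.6 F [ 0.2  1.  -0.9] g 3.0
```

View pics/lift.png

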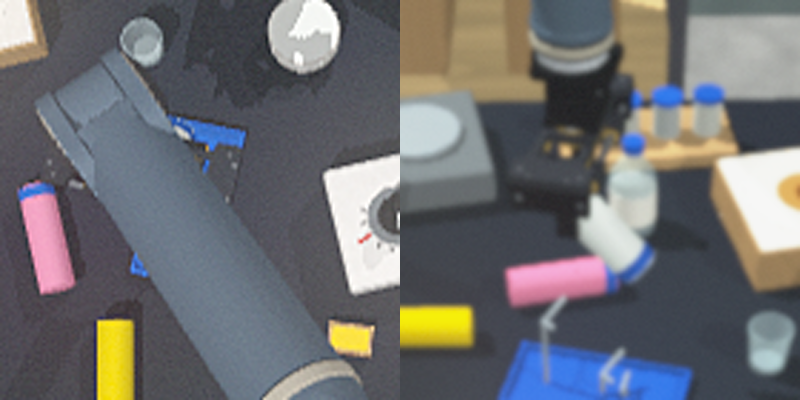

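After lifting, the bottle hangs from the gripper still at about 45°, with the blue rim at (632,262), and the cradle is empty. It does not swing even at 3 N. The tool only turns about its vertical axis, so I'll rotate the bottle in the pads. I'll push its mouth gently against the dryer's fixed knob-end wall while rising.

{"api": "play_rows", "payload": {"moves": [[0, 0.3, 0, 1], [-0.1, 0.7, 0, 2.2], [-0.2, 1.2, 0, 3.5], [-0.25, 1.6, 0, 5], [-0.25, 2, 0, 6.5], [-0.25, 2, 0, 8], [-0.25, 2, 0, 9.5], [-0.25, 2, 0, 10.8]], "newtons": 5}}

```text
clock: 6.3
tool_pos: [488.7, 105.4, 415.0]
eef_rot: [2.767, -1.438, -0.026]
wrist_force: [0.5, -0.5, -2.1]
grip_width: 44.5
grasp_force: 5.0
```

{"api": "play_rows", "payload": {"moves": [[0, 0, 0, 0], [0, 0, 0, 0], [0, 0, 0, 0]]}}

```text
clock: 6.6
tool_pos: [488.9, 106.9, 414.6]
eef_rot: [2.771, -1.429, -0.028]
wrist_force: [0.3, -0.5, -1.4]
grip_width: 44.5
grasp_force: 5.0
```

```bash
python3 -c "
from h import *
delta(484.5,105,259,-80.1); print(r.observe()['joints'].round(2))
import pickle
T=pickle.load(open('top0.pkl','rb'));print(plane(T,292,268,16))"
```

```text
t 6.6 pos [488.9 106.9 414.6] yaw -54.5 tilt [-0.005  0.029 -1.   ] units [-0.    0.    3.11] turn 4.26 w 44.5 F [ 0.3 -0.5 -1.4] g 5.0
[-0.93  0.21  0.74  1.95 -0.15  1.07 -2.65]
[359.92493497   0.68623786  16.        ]
```

The wrist's last joint is at its limit at this yaw, so that wall can't be used. I'll use the dryer's far (+x) face with the mouth pointing back toward the robot, and turn counterclockwise to get there.

{"api": "play_rows", "payload": {"moves": [[0, 0, 0, -1], [0, 0, 0, -2], [0, 0, -0.2, -3.4], [0, 0, -0.4, -4.8], [0, 0, -0.5, -6.2], [0, 0, -0.5, -7.6], [0, 0, -0.5, -9], [0, 0, -0.5, -9]]}}

```text
clock: 7.4
tool_pos: [489.8, 105.4, 440.0]
eef_rot: [3.129, -0.021, -0.04]
wrist_force: [-0.9, -0.2, -0.8]
grip_width: 44.3
grasp_force: 5.0
```

{"api": "play_rows", "payload": {"moves": [[0, 0, 0, -1], [0, 0, 0, -2.4], [0, 0, 0, -3.8], [0, 0, 0, -5.2], [0, 0, 0, -6.6], [0, 0, 0, -8], [0, 0, 0, -9.4], [0, 0, 0, -9.4]]}}

```text
clock: 8.2
tool_pos: [489.7, 105.8, 439.9]
eef_rot: [-2.78, -1.461, 0.045]
wrist_force: [-0.0, -0.0, -0.9]
grip_width: 44.5
grasp_force: 5.0
```

```bash
python3 -c "
from h import *
delta(660,50,440,189.9); print(r.observe()['joints'].round(2))
import pickle
T=pickle.load(open('top0.pkl','rb'));print('dishes',plane(T,276,161,41),'burner',plane(T,351,160,60))
d=lambda a,b:np.array([522,-199.2])+a*np.array([.985,.171])+b*np.array([-.171,.985])
print(d(171,115))"
```

```text
t 8.2 pos [489.7 105.8 439.9] yaw 55.5 tilt [-0.025 -0.014 -1.   ] units [ 1.01  3.44 -0.08] turn -22.4 w 44.5 F [-0.  -0.  -0.9] g 5.0
[-0.72  0.16  0.49  1.91 -0.08  1.12 -0.81]
dishes [741.62306004  35.77025989  41.        ] burner [ 724.07256549 -230.11466207   60.        ]
[670.77  -56.684]
```

{"api": "play_rows", "payload": {"moves": [[0.1, 0.3, 0, -1.2], [0.3, 0.8, 0, -2.6], [0.5, 1.4, 0, -4], [0.7, 2, 0, -5.4], [0.9, 2.7, 0, -6.8], [1, 3.2, 0, -8.2], [1, 3.4, 0, -9.6], [1, 3.4, 0, -11]]}}

```text
clock: 9.0
tool_pos: [659.6, 49.6, 435.3]
eef_rot: [-1.527, -2.727, 0.039]
wrist_force: [-0.3, 1.1, -1.2]
grip_width: 44.6
grasp_force: 5.0
```

{"api": "play_rows", "payload": {"moves": [[0, 0, 0, -1.2], [0, 0, 0, -2.6], [0, 0, 0, -4], [0, 0, 0, -5.4], [0, 0, 0, -6.8], [0, 0, 0, -8.2], [0, 0, 0, -9.6], [0, 0, 0, -11]]}}

```text
clock: 9.8
tool_pos: [658.3, 51.1, 436.1]
eef_rot: [0.208, -3.108, 0.017]
wrist_force: [0.1, 0.6, -1.1]
grip_width: 44.2
grasp_force: 5.0
```

{"api": "play_rows", "payload": {"moves": [[0, 0, 0, -0.4], [0, 0, 0, -0.4], [0, 0, 0, -0.4]]}}

```text
clock: 10.1
tool_pos: [658.3, 51.2, 436.1]
eef_rot: [0.266, -3.103, 0.016]
wrist_force: [0.5, -0.5, -0.9]
grip_width: 44.7
grasp_force: 5.0
```

```bash
python3 -c "
from h import *
delta(671,-57,440,189.9);delta(671,-57,259,189.9); print(r.observe()['joints'].round(2))"
```

```text
t 10.1 pos [658.3  51.2 436.1] yaw -170.2 tilt [ 0.028 -0.008 -1.   ] units [ 0.12 -2.18 -0.06] turn -0.01 w 44.7 F [ 0.5 -0.5 -0.9] g 5.0
t 10.1 pos [658.3  51.2 436.1] yaw -170.2 tilt [ 0.028 -0.008 -1.   ] units [ 0.02 -2.15  3.56] turn -0.01 w 44.7 F [ 0.5 -0.5 -0.9] g 5.0
[-0.2   0.43  0.07  1.53 -0.02  1.22  1.62]
```

{"api": "play_rows", "payload": {"moves": [[0, -0.7, 0, 0], [0, -1.4, 0.3, 0], [0, -2.15, 1, 0], [0, -2.15, 1.8, 0], [0, -2.15, 2.6, 0], [0, -2.15, 2.8, 0], [0, -2.15, 2.8, 0], [0, -2.15, 2.8, 0]]}}

```text
clock: 10.9
tool_pos: [674.4, -55.6, 299.3]
eef_rot: [0.273, -3.106, 0.018]
wrist_force: [-0.2, 0.5, -0.1]
grip_width: 44.5
grasp_force: 5.0
```

```bash
python3 - <<'E'
from h import *
delta(671,-57,259,189.9)
pair('pre2.png',(220,120,360,260),(230,140,380,290))
E
```

```text
t 10.9 pos [674.4 -55.6 299.3] yaw -169.9 tilt [ 0.024 -0.009 -1.   ] units [ 0.05 -0.01  0.81] turn 0.03 w 44.5 F [-0.2  0.5 -0.1] g 5.0
```

View pics/pre2.png

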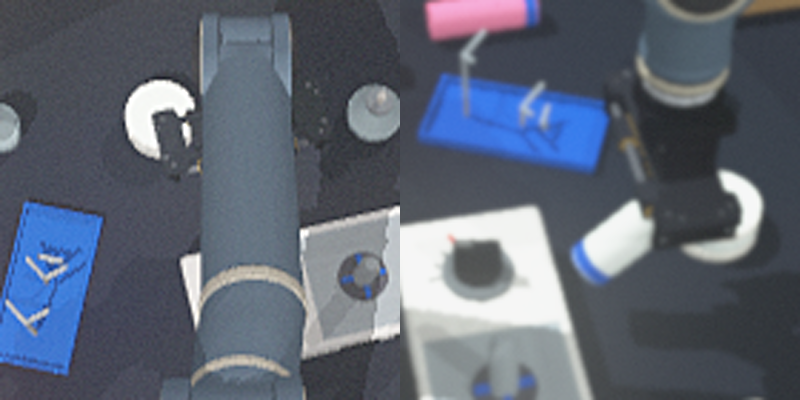

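The bottle points back toward the dryer, with its blue rim at about (597,262) in the side half. Its grip end is hidden by the gripper. I'll check the rim position against the 45° prediction.

```bash
python3 - <<'E'
from h import *
S=cap('side')
g=np.array([674.4-164*.024*0,-55.6,135.5])
for ph in(35,40,45,50,55):
    s,c=np.sin(np.radians(ph)),np.cos(np.radians(ph))
    X=g+93*np.array([-.985*s,-.171*s,-c]); print(ph,X.round(0),proj(S,X).round(1))
h=cv2.cvtColor(S['pixels'],cv2.COLOR_RGB2HSV);m=(h[...,0]>100)&(h[...,0]<125)&(h[...,1]>120)&(h[...,2]>60)
k=np.zeros_like(m);k[215:255,288:320]=m[215:255,288:320];p=np.argwhere(k);print(len(p),p.mean(0)[::-1],p.min(0)[::-1],p.max(0)[::-1])
E
```

```text
35 [622. -65.  59.] [305.4 240.3]
40 [616. -66.  64.] [303.1 239.5]
45 [610. -67.  70.] [300.9 238.5]
50 [604. -68.  76.] [298.9 237.4]
55 [599. -69.  82.] [297.1 236.1]
60 [299.66666667 238.7       ] [295 231] [306 245]
```

{"api": "play_rows", "payload": {"moves": [[0, 0, 0.3, 0], [0, 0, 0.6, 0], [0, 0, 0.9, 0], [0, 0, 0.9, 0], [0, 0, 0.9, 0]], "newtons": 3}}

```text
clock: 11.55
tool_pos: [672.0, -56.5, 251.2]
eef_rot: [0.273, -3.101, 0.017]
wrist_force: [0.2, -0.4, -0.8]
grip_width: 44.6
grasp_force: 3.0
```

{"api": "play_rows", "payload": {"moves": [[0.12, 0, 0, 0], [0.24, 0, 0, 0], [0.36, 0, -0.12, 0], [0.46, 0, -0.22, 0], [0.56, 0, -0.32, 0], [0.64, 0, -0.4, 0], [0.72, 0, -0.46, 0], [0.72, 0, -0.46, 0]]}}

```text
clock: 12.35
tool_pos: [637.1, -62.7, 277.1]
eef_rot: [0.273, -3.104, 0.017]
wrist_force: [-0.1, 0.2, -2.0]
grip_width: 45.2
grasp_force: 3.0
```

```bash
python3 - <<'E'
from h import *
delta(671,-57,259,189.9)
pair('push.png',(220,120,360,260),(230,140,380,290))
E
```

```text
t 12.35 pos [637.1 -62.7 277.1] yaw -170.0 tilt [ 0.027 -0.009 -1.   ] units [-0.7  -0.    0.34] turn 0.02 w 45.2 F [-0.1  0.2 -2. ] g 3.0
```

View pics/push.png

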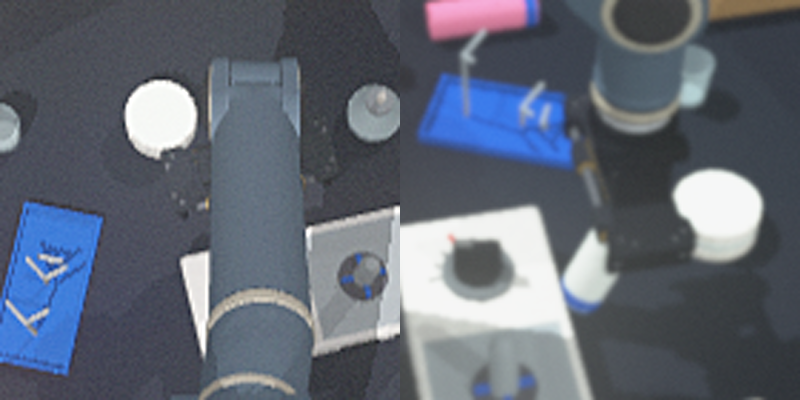

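It's rotating as planned: the rim is against the far face at (583,295) and the bottle is now about 25° from vertical. I'll finish the push.

{"api": "play_rows", "payload": {"moves": [[0.12, 0, -0.07, 0], [0.24, 0, -0.14, 0], [0.36, 0, -0.2, 0], [0.48, 0, -0.25, 0], [0.58, 0, -0.28, 0], [0.66, 0, -0.3, 0], [0.7, 0, -0.3, 0], [0.7, 0, -0.3, 0]]}}

```text
clock: 13.25
tool_pos: [603.1, -68.5, 292.3]
eef_rot: [0.273, -3.102, 0.017]
wrist_force: [0.6, 0.0, -0.9]
grip_width: 43.2
grasp_force: 3.0
```

```bash
python3 - <<'E'
from h import *
delta(671,-57,259,189.9)
E
```

```text
t 13.25 pos [603.1 -68.5 292.3] yaw -169.9 tilt [ 0.028 -0.008 -1.   ] units [-1.4  -0.01  0.63] turn 0.03 w 43.2 F [ 0.6  0.  -0.9] g 3.0
```

{"api": "play_rows", "payload": {"moves": [[-0.2, 0, 0, 0], [-0.6, 0, 0, 0], [-0.6, 0, -1, 0], [-0.6, 0, -1.8, 0], [-0.6, 0, -2.6, 0], [-0.6, 0, -3, 0], [-0.6, 0, -3, 0], [-0.6, 0, -3, 0]], "newtons": 5}}

```text
clock: 14.05
tool_pos: [636.9, -61.0, 440.5]
eef_rot: [0.274, -3.102, 0.017]
wrist_force: [0.1, 1.2, -0.9]
grip_width: 43.2
grasp_force: 5.0
```

```bash
cat >> h.py <<'E'
def bottle(S,g,R):
    "side-view white+band blob below the gripper: centreline against predicted vertical through g"
    lo=proj(S,g-[0,0,93]); b=[int(lo[0])-25,int(lo[1])-45,int(lo[0])+25,int(lo[1])+15]
    h=cv2.cvtColor(S['pixels'],cv2.COLOR_RGB2HSV)
    blue=(h[...,0]>100)&(h[...,0]<125)&(h[...,1]>120)&(h[...,2]>60)
    wh=(h[...,1]<60)&(h[...,2]>130)
    for v in range(b[1],b[3],4):
        row=(blue|wh)[v,b[0]:b[2]]; u=np.flatnonzero(row)
        if len(u): print(v,u.min()+b[0],u.max()+b[0],'mid',(u.min()+u.max())/2+b[0],'blue',blue[v,b[0]:b[2]].sum())
    for p in(30,60,93): print('pred',proj(S,g-np.array([0,0,p])).round(1))
E
python3 - <<'E'
from h import *
delta(571,-200,440,189.9)
o=r.observe();R=Ro.from_rotvec(o['eef_rot']).as_matrix();g=o['tool_pos']+164*R[:,2];print('grip',g.round(1))
bottle(cap('side'),g,R)
E
```

```text
t 14.05 pos [636.9 -61.  440.5] yaw -169.9 tilt [ 0.029 -0.008 -1.   ] units [ 1.78 -2.51  0.08] turn 0.03 w 43.2 F [ 0.1  1.2 -0.9] g 5.0
grip [632.5 -63.1 276.6]
174 287 290 mid 288.5 blue 4
178 287 306 mid 296.5 blue 20
182 287 311 mid 299.0 blue 19
186 287 310 mid 298.5 blue 19
190 287 310 mid 298.5 blue 18
194 287 324 mid 305.5 blue 18
198 287 324 mid 305.5 blue 17
202 287 324 mid 305.5 blue 16
206 306 336 mid 321.0 blue 0
210 306 336 mid 321.0 blue 7
214 332 336 mid 334.0 blue 0
218 331 336 mid 333.5 blue 0
pred [313.9 188.8]
pred [313.1 197.8]
pred [312.3 207.4]
```

```bash
python3 -c "
from h import *
delta(526.4,-197,440,190)"
```

```text
t 14.1 pos [636.6 -60.9 439.4] yaw -169.9 tilt [ 0.031 -0.008 -0.999] units [ 2.65 -2.29  0.09] turn 0.01 w 42.9 F [-0.1 -1.2 -1. ] g 5.0
```

{"api": "play_rows", "payload": {"moves": [[0.4, -0.4, 0, 0], [0.9, -0.9, 0, 0], [1.4, -1.5, 0, 0], [1.9, -2, 0, 0], [2.4, -2.3, 0, 0], [2.65, -2.3, 0.08, 0], [2.65, -2.3, 0.08, 0], [2.65, -2.3, 0.08, 0]]}}

```text
clock: 14.9
tool_pos: [527.1, -196.1, 441.0]
eef_rot: [0.277, -3.101, 0.015]
wrist_force: [-0.5, -0.2, -1.1]
grip_width: 43.0
grasp_force: 5.0
```

```bash
python3 - <<'E'
from h import *
delta(526.4,-197,440,190)
o=r.observe();R=Ro.from_rotvec(o['eef_rot']).as_matrix();g=o['tool_pos']+164*R[:,2];print('grip',g.round(1))
S=cap('side');bottle(S,g,R)
print('seat proj',proj(S,(522,-199.2,70)),proj(S,(522,-199.2,140)))
save(S,'over.png',(210,150,360,300),4)
E
```

```text
t 14.9 pos [ 527.1 -196.1  441. ] yaw -169.8 tilt [ 0.028 -0.007 -1.   ] units [ 0.02 -0.02  0.02] turn 0.03 w 43.0 F [-0.5 -0.2 -1.1] g 5.0
grip [ 522.7 -198.   277.1]
224 241 252 mid 246.5 blue 0
228 241 252 mid 246.5 blue 0
232 241 250 mid 245.5 blue 0
236 241 249 mid 245.0 blue 0
240 241 249 mid 245.0 blue 0
244 241 289 mid 265.0 blue 0
248 241 290 mid 265.5 blue 0
252 241 290 mid 265.5 blue 0
256 241 290 mid 265.5 blue 0
260 241 290 mid 265.5 blue 0
264 241 290 mid 265.5 blue 0
pred [266.4 235.6]
pred [266.6 244.5]
pred [266.8 253.7]
seat proj [267.22637368 283.06043627] [266.80154003 265.91169003]
```

View pics/over.png

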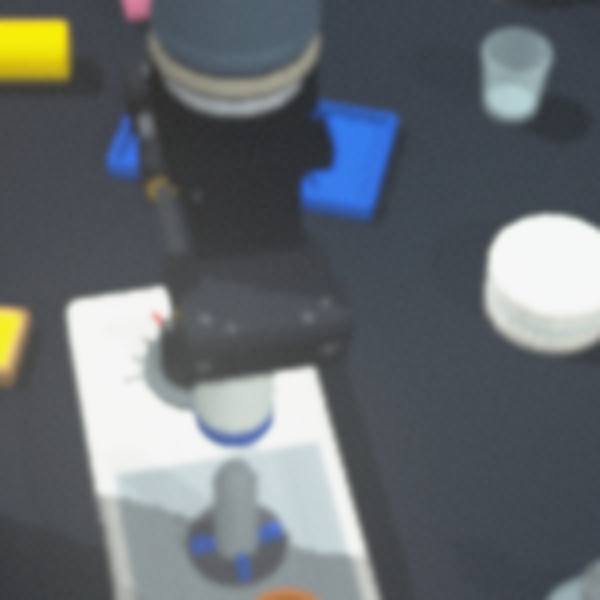

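The bottle now hangs upright, band centre at (234,425), directly above the peg tip (236,465) and the rib centre (238,540). The lateral error is under about 1–2 mm, so I'll lower it.

{"api": "play_rows", "payload": {"moves": [[0, 0, 0.3, 0], [-0.02, 0, 0.6, 0], [-0.02, 0, 0.8, 0], [-0.03, 0, 0.95, 0], [-0.03, 0.01, 1.1, 0], [-0.03, 0.01, 1.2, 0], [-0.03, 0.01, 1.2, 0]]}}

```text
clock: 15.65
tool_pos: [526.1, -197.6, 381.4]
eef_rot: [0.273, -3.102, 0.016]
wrist_force: [-0.9, 0.7, -0.2]
grip_width: 42.9
grasp_force: 5.0
```

{"api": "play_rows", "payload": {"moves": [[0, 0, 0.15, 0], [-0.01, 0, 0.3, 0], [-0.01, 0, 0.45, 0], [-0.02, 0, 0.6, 0], [-0.02, 0, 0.75, 0], [-0.02, 0.01, 0.85, 0], [-0.03, 0.01, 0.9, 0], [-0.03, 0.01, 0.9, 0]], "newtons": 4}}

```text
clock: 16.45
tool_pos: [526.4, -197.5, 336.6]
eef_rot: [0.274, -3.102, 0.017]
wrist_force: [0.4, -0.6, -0.7]
grip_width: 42.8
grasp_force: 4.0
```

```bash
python3 - <<'E'
from h import *
delta(526.4,-197,327,190)
S=cap('side'); print(r.observe()['ft_torque'].round(2))
h=cv2.cvtColor(S['pixels'],cv2.COLOR_RGB2HSV);blue=(h[...,0]>100)&(h[...,0]<125)&(h[...,1]>100)&(h[...,2]>50)
p=np.argwhere(blue[255:305,245:292])+[255,245]
for v in np.unique(p[:,0]): u=p[p[:,0]==v,1]; print(v,u.min(),u.max(),len(u))
for z in(70,80,90):print(z,[proj(S,(522+a,-199.2+b,z)).round(1).tolist() for a,b in((0,0),(-22,0),(22,0),(0,-22))])
E
```

```text
t 16.45 pos [ 526.4 -197.5  336.6] yaw -169.9 tilt [ 0.028 -0.008 -1.   ] units [-0.01  0.01  0.19] turn 0.01 w 42.8 F [ 0.4 -0.6 -0.7] g 4.0
[ 0.14 -0.2   0.  ]
282 278 279 2
283 277 279 3
284 259 279 7
285 258 277 9
286 258 275 13
287 258 273 15
288 265 272 8
289 269 271 3
290 269 271 3
291 269 271 3
292 269 272 4
293 270 272 3
294 270 271 2
70 [[267.2, 283.1], [257.9, 283.3], [276.5, 282.9], [267.3, 291.1]]
80 [[267.2, 280.7], [257.8, 280.9], [276.5, 280.5], [267.3, 288.7]]
90 [[267.1, 278.3], [257.7, 278.5], [276.5, 278.1], [267.2, 286.4]]
```

{"api": "play_rows", "payload": {"moves": [[0, 0, 0.05, 0], [0, 0, 0.1, 0], [0, 0, 0.15, 0], [0, 0, 0.18, 0], [0, 0, 0.18, 0]]}}

```text
clock: 17.0
tool_pos: [526.1, -197.6, 327.6]
eef_rot: [0.273, -3.102, 0.017]
wrist_force: [-0.2, -0.5, -0.6]
grip_width: 43.1
grasp_force: 4.0
```

{"api": "play_rows", "payload": {"moves": [[0, 0, 0.03, 0], [0, 0, 0.06, 0], [0, 0, 0.06, 0]]}}

```text
clock: 17.3
tool_pos: [526.4, -197.7, 325.7]
eef_rot: [0.274, -3.104, 0.018]
wrist_force: [-1.0, 0.4, 4.3]
grip_width: 42.8
grasp_force: 4.0
```

{"api": "play_rows", "payload": {"moves": [[0, 0, 0.03, 0], [0, 0, 0.06, 0], [0, 0, 0.06, 0]]}}

```text
clock: 17.6
tool_pos: [526.3, -197.8, 322.5]
eef_rot: [0.274, -3.104, 0.018]
wrist_force: [-0.5, 0.2, 5.0]
grip_width: 42.6
grasp_force: 4.0
```

The bottle is seated: about 5 N upward at the expected height. I'll release and go straight up.

{"api": "play_rows", "payload": {"moves": [[0, 0, 0, 0], [0, 0, 0, 0], [0, 0, 0, 0], [0, 0, 0, 0], [0, 0, 0, 0], [0, 0, 0, 0], [0, 0, 0, 0]], "fingers": 0.8}}

```text
clock: 18.3
tool_pos: [526.0, -197.7, 321.9]
eef_rot: [0.273, -3.103, 0.017]
wrist_force: [-0.1, 0.3, 1.0]
grip_width: 77.4
grasp_force: 0.0
```

{"api": "play_rows", "payload": {"moves": [[0, 0, -0.2, 0], [0.01, 0, -0.5, 0], [0.03, 0, -1, 0], [0.05, 0, -1.6, 0], [0.07, 0, -2.3, 0], [0.08, 0, -2.6, 0], [0.08, 0, -2.6, 0]]}}

```text
clock: 19.0
tool_pos: [525.8, -197.0, 455.5]
eef_rot: [0.274, -3.109, 0.021]
wrist_force: [0.0, 0.4, -0.6]
grip_width: 78.3
grasp_force: 0.0
```

```bash
python3 - <<'E'
from h import *
# knob = seat+135*y ; tool grip offset from lean
o=r.observe();R=Ro.from_rotvec(o['eef_rot']).as_matrix();off=164*R[:,2];print(off.round(1))
delta(498.9-off[0],-66.3-off[1],451,175)
S=cap('side')
h=cv2.cvtColor(S['pixels'],cv2.COLOR_RGB2HSV);
print('seat',proj(S,(522,-199.2,70)),'top',proj(S,(522,-199.2,200)),'half w',proj(S,(544,-199.2,135))-proj(S,(500,-199.2,135)))
c0=proj(S,(522,-199.2,135)).astype(int)
print('pixels',[S['pixels'][v,c0[0]].tolist() for v in range(c0[1]-35,c0[1]+30,5)])
for v in range(c0[1]-20,c0[1]+18,6):
    row=S['pixels'][v,c0[0]-18:c0[0]+19].astype(int).sum(1)//3; print(v,c0[0]-18,row.tolist())
E
```

```text
[  -3.2   -2.5 -164. ]
t 19.0 pos [ 525.8 -197.   455.5] yaw -169.9 tilt [ 0.022 -0.011 -1.   ] units [-0.    2.71  0.06] turn 2.51 w 78.3 F [ 0.   0.4 -0.6] g 0.0
seat [267.22637368 283.06043627] top [266.40198876 249.78348692] half w [19.48527949 -0.41257303]
pixels [[75, 78, 78], [73, 75, 75], [86, 86, 86], [171, 179, 173], [208, 216, 211], [208, 216, 211], [197, 207, 199], [198, 207, 200], [197, 206, 200], [197, 207, 199], [197, 206, 199], [169, 181, 189], [97, 103, 118]]
247 248 [179, 162, 159, 157, 152, 145, 137, 129, 119, 115, 134, 162, 190, 205, 210, 211, 208, 195, 174, 165, 173, 176, 178, 182, 184, 188, 194, 200, 205, 214, 228, 240, 244, 245, 245, 245, 244]
253 248 [246, 245, 245, 245, 244, 243, 239, 236, 234, 229, 219, 212, 211, 212, 211, 211, 212, 212, 212, 212, 213, 212, 212, 212, 213, 212, 212, 212, 215, 223, 236, 243, 244, 244, 245, 245, 245]
259 248 [245, 245, 245, 245, 245, 245, 245, 245, 244, 243, 231, 205, 186, 185, 189, 195, 198, 202, 205, 208, 209, 211, 212, 213, 213, 213, 212, 212, 213, 221, 236, 243, 244, 244, 244, 243, 243]
265 248 [239, 239, 237, 236, 235, 235, 235, 235, 234, 232, 222, 200, 185, 185, 187, 191, 196, 198, 201, 205, 205, 209, 210, 211, 212, 213, 213, 211, 210, 207, 209, 210, 210, 210, 209, 209, 210]
271 248 [197, 198, 199, 199, 201, 201, 201, 197, 199, 198, 195, 187, 182, 185, 187, 190, 194, 197, 201, 203, 206, 209, 210, 211, 211, 212, 212, 211, 209, 208, 210, 212, 211, 209, 209, 207, 208]
277 248 [160, 165, 173, 180, 187, 189, 194, 196, 197, 196, 192, 186, 183, 184, 187, 190, 194, 197, 201, 203, 207, 208, 209, 211, 212, 212, 210, 210, 208, 205, 204, 208, 211, 212, 210, 208, 206]
283 248 [149, 148, 145, 143, 140, 136, 137, 134, 126, 110, 107, 124, 153, 175, 183, 187, 192, 197, 200, 203, 206, 208, 209, 211, 211, 211, 210, 206, 191, 160, 131, 118, 123, 144, 168, 177, 182]
```

{"api": "play_rows", "payload": {"moves": [[0, 0.5, 0, 0.5], [0, 1.1, 0, 1], [0, 1.8, 0, 1.7], [0, 2.4, 0, 2.3], [0, 2.71, 0, 2.5], [0, 2.71, 0, 2.5], [0, 2.71, 0, 2.5]], "fingers": 0.4}}

```text
clock: 19.75
tool_pos: [501.6, -63.8, 450.0]
eef_rot: [-0.133, -3.112, 0.024]
wrist_force: [0.1, -0.2, 0.2]
grip_width: 60.8
grasp_force: 0.0
```

```bash
python3 - <<'E'
from h import *
o=r.observe();R=Ro.from_rotvec(o['eef_rot']).as_matrix();off=164*R[:,2];print(off.round(1),o['joints'].round(2))
delta(498.9-off[0],-66.3-off[1],263,175.5)
E
```

```text
[  -4.5   -2.3 -163.9] [-0.06  0.15  0.11  1.87 -0.    1.15  1.54]
t 19.75 pos [501.6 -63.8 450. ] yaw 175.1 tilt [ 0.026 -0.016 -1.   ] units [-0.14  0.06  3.74] turn -0.07 w 60.8 F [ 0.1 -0.2  0.2] g 0.0
```

{"api": "play_rows", "payload": {"moves": [[-0.03, 0.01, 0.7, 0], [-0.06, 0.03, 1.5, 0], [-0.1, 0.04, 2.3, 0], [-0.11, 0.05, 2.7, 0], [-0.12, 0.05, 3, 0], [-0.12, 0.05, 3, 0]]}}

```text
clock: 20.35
tool_pos: [503.2, -65.0, 298.3]
eef_rot: [-0.137, -3.108, 0.024]
wrist_force: [0.5, 0.1, 0.5]
grip_width: 61.1
grasp_force: 0.0
```

{"api": "play_rows", "payload": {"moves": [[0, 0, 0.2, 0], [-0.01, 0, 0.4, 0], [-0.02, 0.01, 0.6, 0], [-0.02, 0.01, 0.74, 0], [-0.02, 0.01, 0.74, 0]]}}

```text
clock: 20.85
tool_pos: [503.7, -63.3, 262.7]
eef_rot: [-0.134, -3.111, 0.022]
wrist_force: [-1.0, -0.1, 0.0]
grip_width: 60.6
grasp_force: 0.0
```

{"api": "play_rows", "payload": {"moves": [[0, 0, 0, 0], [0, 0, 0, 0], [0, 0, 0, 0], [0, 0, 0, 0], [0, 0, 0, 0], [0, 0, 0, 0], [0, 0, 0, 0], [0, 0, 0, 0]], "fingers": -0.9, "newtons": 15}}

```text
clock: 21.65
tool_pos: [504.1, -63.9, 263.8]
eef_rot: [-0.135, -3.114, 0.023]
wrist_force: [0.1, -1.4, 0.7]
grip_width: 13.7
grasp_force: 15.0
```

```bash
python3 - <<'E'
from h import *
o=r.observe();R=Ro.from_rotvec(o['eef_rot']).as_matrix();off=164*R[:,2];print((off+o['tool_pos']).round(1),o['ft_torque'].round(2))
delta(498.9-off[0],-66.3-off[1],263,121.1)
E
```

```text
[499.9 -66.1  99.9] [-0.21 -0.15  0.04]
t 21.65 pos [504.1 -63.9 263.8] yaw 175.0 tilt [ 0.024 -0.016 -1.   ] units [ 0.02 -0.    0.02] turn 8.99 w 13.7 F [ 0.1 -1.4  0.7] g 15.0
```

The knob's bar is gripped (14 mm). I'll turn it 54° clockwise to the absolute yaw of the red mark.

{"api": "play_rows", "payload": {"moves": [[0, 0, 0, 0.6], [0, 0, 0, 1.4], [0, 0, 0, 2.2], [0, 0, 0, 3], [0, 0, 0, 3.8], [0, 0, 0, 4.6], [0, 0, 0, 5.4], [0, 0, 0, 6]]}}

```text
clock: 22.45
tool_pos: [504.2, -63.6, 263.8]
eef_rot: [-1.096, -2.924, 0.034]
wrist_force: [-0.4, -1.6, 0.5]
grip_width: 14.4
grasp_force: 15.0
```

{"api": "play_rows", "payload": {"moves": [[0, 0, 0, 0.8], [0, 0, 0, 1.6], [0, 0, 0, 2.3], [0, 0, 0, 2.8], [0, 0, 0, 3], [0, 0, 0, 3], [0, 0, 0, 3]]}}

```text
clock: 23.15
tool_pos: [504.3, -63.6, 263.8]
eef_rot: [-1.537, -2.722, 0.038]
wrist_force: [1.0, -2.6, 0.2]
grip_width: 14.2
grasp_force: 15.0
```

```bash
python3 - <<'E'
from h import *
o=r.observe();R=Ro.from_rotvec(o['eef_rot']).as_matrix();off=164*R[:,2];print((off+o['tool_pos']).round(1),o['ft_torque'].round(2))
delta(498.9-off[0],-66.3-off[1],263,121.1)
E
```

```text
[500.1 -65.8  99.9] [-0.16 -0.44  0.03]
t 23.15 pos [504.3 -63.6 263.8] yaw 121.1 tilt [ 0.001 -0.029 -1.   ] units [ 0.   -0.03  0.02] turn -0.0 w 14.2 F [ 1.  -2.6  0.2] g 15.0
```

Now I'll open, lift and move aside toward +x so the top camera can see.

{"api": "play_rows", "payload": {"moves": [[0, 0, 0, 0], [0, 0, 0, 0], [0, 0, 0, 0], [0, 0, 0, 0], [0, 0, 0, 0], [0, 0, 0, 0]], "fingers": 0.4}}

```text
clock: 23.75
tool_pos: [504.1, -63.3, 263.7]
eef_rot: [-1.537, -2.721, 0.038]
wrist_force: [-0.2, 0.7, -0.9]
grip_width: 54.1
grasp_force: 0.0
```

{"api": "play_rows", "payload": {"moves": [[0, 0.03, -0.4, 0], [0, 0.06, -1, 0], [0, 0.08, -1.8, 0], [0, 0.1, -2.6, 0], [0, 0.1, -3.4, 0], [0, 0.1, -3.8, 0], [0, 0.1, -3.8, 0]]}}

```text
clock: 24.45
tool_pos: [513.9, -58.6, 456.8]
eef_rot: [-1.54, -2.726, 0.032]
wrist_force: [0.2, -0.9, -0.1]
grip_width: 60.7
grasp_force: 0.0
```

```bash
python3 - <<'E'
from h import *
delta(480,250,460,121.1)
E
```

```text
t 24.45 pos [513.9 -58.6 456.8] yaw 121.1 tilt [-0.001 -0.023 -1.   ] units [ 5.64  2.6  -0.13] turn -0.0 w 60.7 F [ 0.2 -0.9 -0.1] g 0.0
```

{"api": "play_rows", "payload": {"moves": [[0.6, 0.2, -0.1, 0], [1.4, 0.6, -0.1, 0], [2.2, 1, -0.1, 0], [3, 1.4, -0.1, 0], [3.8, 1.8, -0.1, 0], [4.6, 2.2, -0.1, 0], [5.4, 2.6, -0.1, 0], [5.6, 2.6, -0.1, 0]]}}

```text
clock: 25.25
tool_pos: [478.5, 254.5, 453.3]
eef_rot: [-1.524, -2.725, 0.039]
wrist_force: [0.7, -0.8, 0.1]
grip_width: 60.9
grasp_force: 0.0
```

```bash
python3 - <<'E'
from h import *
delta(480,250,460,121.1)
T=cap('top');S=cap('side')
a=cv2.resize(T['pixels'][170:270,270:420],(600,400),interpolation=2)
b=cv2.resize(S['pixels'][210:390,220:310],(200,400),interpolation=2)
cv2.imwrite('pics/final.png',np.hstack([a,b])[:,:,::-1])
k=np.array([498.9,-66.3]); print('knob top px',proj(T,(*k,104)),'red',proj(T,(475,-24.5,60)))
u,v=proj(T,(*k,104)).round().astype(int)
g=T['pixels'].astype(int).sum(2)//3
print(u-8,v-8);print(g[v-8:v+9,u-8:u+9])
E
```

```text
t 25.25 pos [478.5 254.5 453.3] yaw 121.6 tilt [ 0.004 -0.031 -1.   ] units [-0.09 -0.03 -0.13] turn 0.08 w 60.9 F [ 0.7 -0.8  0.1] g 0.0
knob top px [309.65765101 223.38237418] red [297.41323668 232.9840546 ]
302 215
[[245 251 224 214 211 218 171 151 219 177 213 181 192 193 194 191 193]
 [252 218 166 156 141 148 153 156 155 139 120 141 172 197 194 193 192]
 [216 158 151 151 160 141 142 146 144 119 119 119 124 171 197 192 192]
 [147 150 157 164 134  96 100  95  98 101 116 105 109 127 172 197 192]
 [152 159 132 128  87  76  72  71  72  74  94  81  86 120 121 187 196]
 [160 154  82  72  80  75  78  69  75  76  76  79  76 105 144 166 176]
 [165 119  76  71  81  80  79  75  82  87  82  81  78  73 166 158 154]
 [151  83  72  76  77  77  74  79  80  82  84  91  73  85 168 153 151]
 [111  76  76  73  76  69 117  77  81  83  88  74  71  76 167 159 154]
 [ 90  79  74  71  66 169 188  89  81  85  82  78  82  65 168 158 156]
 [ 95  72  68 169 168 154 161  84  76  80  82  84  77  72 169 159 149]
 [101  67 113 207 157  79  72  72  74  76  78  83  85  74 165 156 151]
 [109  63 105 158  84  75  71  80  72  84  85  81  78  78 165 156 146]
 [138  95  66  78  72  75  76  81  83  81  80  89  73 114 162 153 142]
 [156 146  70  71  75  76  79  83  83  83  84  80  93 154 159 152 146]
 [150 158 109  79  78  75  76  85  77  78  71  93 146 162 153 139 197]
 [146 155 148 134 112  85  86  91  85  93 130 144 161 154 145 206 241]]
```

View pics/final.png

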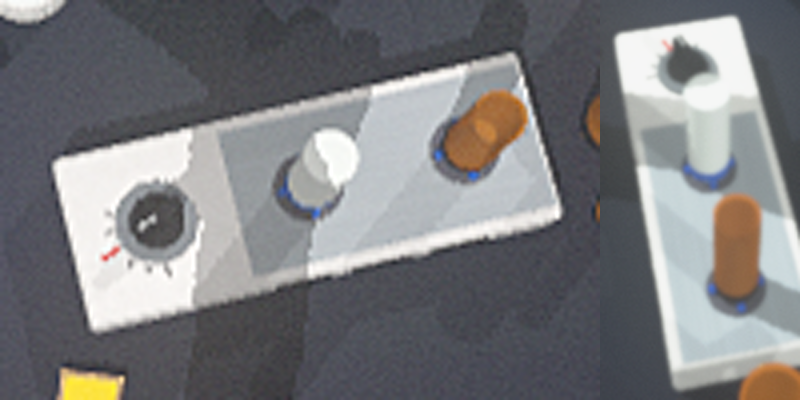

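The final view shows the white bottle upright on the free peg with its rim on the blue ribs, and the amber bottle undisturbed. The knob's white line runs (155,215)→(140,228), pointing at the red mark (111,254). I'll put a number on the angle.

```bash
python3 - <<'E'
from h import *
def ang(d):
    d=d/np.linalg.norm(d); X=np.array([.985,.171]);Y=np.array([-.171,.985]); return np.arctan2(d@Y,-(d@X))
for i in range(3):
    T=cap('top'); g=T['pixels'].astype(float).mean(2)[221:230,303:311]; w=np.clip(g-95,0,None); vv,uu=np.mgrid[221:230,303:311]
    P=np.array([plane(T,a,b,104)[:2] for a,b in zip(uu.ravel(),vv.ravel())]); w=w.ravel(); m=(P*w[:,None]).sum(0)/w.sum()
    e=np.linalg.eigh(((P-m).T*w)@(P-m))[1][:,1]; e*=-np.sign(e[0]); print('line mid',m.round(1),'theta',ang(e).round(3),'from axis',ang(m-[498.9,-66.3]).round(3))
h=cv2.cvtColor(T['pixels'],cv2.COLOR_RGB2HSV); rd=((h[...,0]<8)|(h[...,0]>172))&(h[...,1]>100)
p=np.argwhere(rd[215:245,285:310])+[215,285]; q=np.array([plane(T,u,v,60)[:2] for v,u in p]); print('red',len(p),q.mean(0).round(1),ang(q.mean(0)-[498.9,-66.3]).round(3))
E
```

```text
line mid [493.1 -53.6] theta 1.023 from axis 1.316
line mid [493.1 -53.4] theta 1.011 from axis 1.322
line mid [493.2 -53.6] theta 1.022 from axis 1.32
red 5 [475.6 -25.2] 1.227
```

```bash
python3 - <<'E'
from h import *
def ang(d):
    d=d/np.linalg.norm(d); X=np.array([.985,.171]);Y=np.array([-.171,.985]); return np.arctan2(d@Y,-(d@X))
S=cap('side'); c=proj(S,(498.9,-66.3,104)); u,v=c.round().astype(int); print(c)
for th in(1.0,1.2,1.4):
    d=-np.cos(th)*np.array([.985,.171])+np.sin(th)*np.array([-.171,.985]); print(th,proj(S,(*(np.array([498.9,-66.3])+23*d),104)).round(1),proj(S,(*(np.array([498.9,-66.3])-23*d),104)).round(1))
print(u-9,v-9);print(S['pixels'].mean(2).astype(int)[v-9:v+12,u-9:u+10])
E
```

```text
[257.20347653 230.66106718]
1.0 [251.1 225.6] [263.5 235.8]
1.2 [252.5 224.7] [262.  236.7]
1.4 [254.2 224.1] [260.3 237.4]
248 222
[[213 223 230 233 235 236 237 240 243 243 244 244 244 244 245 245 245 245
  245]
 [240 242 243 244 244 244 244 244 245 245 245 245 245 245 245 245 245 245
  245]
 [245 245 245 245 245 244 243 243 243 244 245 245 245 245 245 245 245 245
  245]
 [245 245 245 245 243 240 233 227 227 237 244 245 245 245 245 245 245 245
  245]
 [244 244 244 243 235 217 201 195 190 216 239 244 245 245 245 245 245 246
  245]
 [235 238 242 240 218 170 158 169 169 188 225 241 245 245 245 245 245 245
  245]
 [215 218 234 235 201 139 123 144 159 170 193 227 241 244 243 243 244 245
  245]
 [213 200 220 225 190 126 101 117 143 155 157 187 223 235 233 231 240 244
  245]
 [228 208 200 203 173 119  90  97 116 128 121 136 174 203 202 207 229 241
  244]
 [237 224 195 177 153 109  88  85  92  99  95  99 123 146 159 173 204 226
  236]
 [239 227 195 161 133 103  85  83  85  86  88  87  93 108 123 136 161 185
  210]
 [233 217 182 149 122  97  82  81  83  84  85  85  87  92  97 108 122 144
  167]
 [215 190 160 136 113  90  83  83  82  82  84  84  84  86  87  92  99 116
  136]
 [178 162 143 120 100  88  81  81  82  83  85  86  84  86  87  84  88  98
  115]
 [157 146 129 107  90  84  85  84  82  83  84  85  86  85  86  86  85  89
   99]
 [150 137 116  97  87  83  84  83  82  83  83  83  84  84  84  83  84  83
   89]
 [149 136 112  91  87  85  85  84  84  83  83  83  82  83  83  85  83  83
   85]
 [149 135 108  89  87  86  85  84  84  84  81  82  82  81  82  83  82  82
   85]
 [148 135 108  92  88  86  85  85  85  84  82  85  83  82  82  82  82  82
   83]
 [150 137 112  92  87  85  87  86  84  86  86  83  84  83  83  83  86  89
   92]
 [153 143 120  98  89  87  86  86  87  87  85  85  83  85  88  94 104 116
  126]]
```

```bash
python3 -c "
from cell import r
print(r.finish_job())"
```

```text
the job is handed in; nothing more can be done
None
```

I handed the job in at about 26 s on the robot clock. The white bottle stands upside down on the free peg, rim on the blue ribs. The timer knob was turned until its tool angle matched the red mark at 1.20 rad; camera checks of the white pointer line gave 1.0 to 1.3 rad.

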